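Put the cold chisel away past the drawer interlock

ROBOT

A 6-joint arm with a two-finger parallel gripper is mounted at the origin on a cart in front of the work surface, level with it; the furniture and walls round the work are solid. World frame = base frame: x ahead of the robot, y to its left, z up, the work surface at z = 0. Lengths are in m, angles in rad, forces in N, time in s.
With the tool pointing down it reaches from about 0.375 to 0.975 m from the base axis. Payload 3.8 kg.
Tool frame: the origin (TCP) lies between the finger pads, 19 mm behind the fingertips; this is the grasp point; z points along the fingers, y is the line along which they close (so a half turn about z gives the same grasp; the last joint's range is limited). The gripper opens to 85 mm and grips with 20 to 120 N. Pads are 22 mm wide; open, the fingers measure 114 mm over their backs; the gripper's body (76 mm by 85 mm) begins 54 mm behind the grasp point. The pads swing forward as they close: fully open they stand 13 mm farther back than shut.
Start: joints at [-1.202, 0.264, 1.604, -0, 1.274, -0.037], TCP at [0.266, -0.62, 0.25] pointing down, gripper open.
Joint ranges: [-2.63, 2.63], [-0.94, 2.18], [0.31, 2.57], [-1.31, 4.45], [0, 2.66], [-2.55, 2.55]. Speed limits (rad/s): [2.57, 2.57, 3.14, 3.14, 3.14, 3.14].

INTERFACE

Orientations are given as a rotation vector (axis times angle).
In Python, from workcell import bot gives the robot as it stands.
- The arm moves only by the shell command python3 jog.py [OPENING] [FORCE], which reads ROWS from standard input. ROWS is one flat JSON list of numbers that holds 1 to 5 rows one after another, with no inner brackets; each row has 4 numbers: dx, dy, dz in m, then a turn about the tool's z in rad; each row shifts and turns the commanded pose from where the row before left it, along the tool's axes as they then stand; what a row does not reach is not made up. A row lasts 1/8 s, in which the tool goes at most 0.0625 m and 0.188 rad, less where a joint would pass 70% of its speed; a pose out of reach is approached as far as the arm can. OPENING is the opening from 0.0 (shut) to 1.0 (fully open), set as the command begins (- or left out keeps the last). The fingers move at their own pace and stop on an object; FORCE is the grip in N (left out, the last holds). Time passes only in rows, so rows that do not move let the fingers close. It prints the time, the measured TCP pose, the force, the opening and the grip force at its end. Input that does not fit is refused with a message, and nothing moves.
- bot.read_state(): the state, without advancing time (a new reading comes with each control period).
- bot.read_camera(name): name is "side" or "top"; returns the picture (420x560x3 uint8, red, green, blue); there is no depth.
- bot.camera_info(name): a dict with "intrinsics" (3x3 intrinsics, pixels), "extrinsics" (4x4, takes a point from camera to world coordinates). Camera axes: x right, y down, z forward; pixel columns grow to the right and rows downward; lengths in m; the calibration is good to about 2 mm. A picture is of the moment at which its call begins. camera_info takes no time and is no camera call.
- bot.finish_job(): hands the job in; it is judged then, once.
The state is a dict: "time": time; "q": joint angles; "joint_vel": joint speeds; "joint_torque": joint torques, N m; "tool_pos": TCP position; "tcp_rot": TCP orientation; "wrist_force": force on the tool from outside, world axes, zero at the start; "torque": the same for the moment, N m; "width": opening from 0.0 (shut) to 1.0 (fully open); "grip_force": force on a finger pad.
Only numpy, scipy, OpenCV 4.12 (cv2) and the standard library are available. Lean on these libraries where they do the work, as an engineer would, in place of code of your own. Each camera call takes 0.05 s, during which the arm holds its last target. There are 200 camera calls.

TASK

Put the cold chisel away in the top left drawer of the small tool chest; the chest's interlock keeps the top drawers locked while the bottom drawer is out, and that one was left out because its pile of three plates stands too high to pass under the chest's cross rail. First slide the top plate sideways off the pile, without lifting it, until it lies flat and square on the single plate beside it, with the other plates left where they are, and push the bottom drawer gently fully home. Then pull the top left drawer at least three quarters of the way out, lay the chisel flat on the floor of its wider bay without dropping it, and push this drawer gently fully home too, leaving the other tools on the table where they are.

Things in the scene. Friction and masses are not known exactly. Their poses are not given: they have to be found in the camera images.
- chest: fixed grey steel tool chest, 270 deep (x), 400 wide (y), 124 mm high: one wide drawer below, two half-width ones side by side above. Origin on the table under the middle of the shut drawer fronts; x points into the chest, y left. Drawers slide out along -x; shut fronts lie in the plane x = 0. Interlock: top drawers are locked until the bottom one is within 3 mm of home, and the reverse
- low (a joint): bottom drawer, m: 0 home, grows as it comes out, 0.20 at its stop; starts 0.195 out. Runs freely (1 to 2 N), stays where left. A cross rail just behind the chest's fronts has its lower edge 58 mm above the table: two plates piled in the drawer (top at 48 mm) pass under it, three (64 mm) do not
- top_left (a joint): top left drawer (robot's left, chest +y), m: 0 fully home (start), grows as it comes out, 0.20 at its stop. Runs freely (1 to 2 N), stays where left; locked until the bottom drawer is home. At 0.19 out the inside stands 178 mm clear of the chest's face (the chisel is 160 mm long). The top right drawer beside it is not needed
- low_handle (a point): middle of the bottom drawer's handle, moves with it: round bar 10 mm thick, 120 mm long along the chest's y, at y = 0, 35 mm in front of the front, 48 mm above the table. The front is a flat panel 394 mm wide, 10 to 68 mm above the table. A tool pointing down that pushes the bar's middle stays in front of the top drawers and between their handles (128 mm apart)
- top_left_handle (a point): middle of the top left drawer's handle, moves with it: round bar 10 mm thick, 70 mm long along the chest's y, at chest y = +99 mm, centre 35 mm in front of the front and 98 mm above the table. Front panel 194 mm wide, 73 to 116 mm above the table
- low_floor (a point): on the bottom drawer's inner floor, 16 mm above the table, midway along the front panel's inner face (12 mm behind its outer face); moves with it, axes as the chest's. Inside x = 0 to 234, y = -177 to +177 mm; side walls 34 high; 12 mm high dividers at y = -94, 0, +94 and x = 111. Tall pile at x = 54, y = +48, single plate at x = 54, y = -48 mm
- top_left_floor (a point): on the top left drawer's inner floor, 76 mm above the table, midway along the front panel's inner face (12 mm behind the outer face; chest y = +95 mm); moves with it, axes as the chest's. Inside x = 0 to 234 mm; front 40, side walls 30 high. A 22 mm high divider at y = +47 parts a side strip with pin punches from the empty wider bay, y = -82 to +46: the chisel fits along x
- top_plate: aluminium cover plate, 100 x 80 x 16 mm with four 9 mm corner holes, 0.34 kg; origin at the centre of its underside, x along its 100 mm, y along its 80 mm, z up. Third and topmost of the tall pile (left, +y of the chest): its underside 32 mm above the drawer floor at the start; it belongs on the single plate, underside at 16 mm
- tall_2: aluminium cover plate, 100 x 80 x 16 mm with four 9 mm corner holes, 0.34 kg; origin at the centre of its underside, x along its 100 mm, y along its 80 mm, z up. Second of the tall pile, right under top_plate; stays
- tall_1: aluminium cover plate, 100 x 80 x 16 mm with four 9 mm corner holes, 0.34 kg; origin at the centre of its underside, x along its 100 mm, y along its 80 mm, z up. Lowest of the tall pile; stays
- short_1: aluminium cover plate, 100 x 80 x 16 mm with four 9 mm corner holes, 0.34 kg; origin at the centre of its underside, x along its 100 mm, y along its 80 mm, z up. The single plate beside the pile (right, -y of the chest; 16 mm gap to the pile); stays
- cold_chisel: dark steel cold chisel, 160 mm long, eight-sided shank 16 mm thick, flat blade 20 mm wide, 0.24 kg, lying on the table left or right of the chest, roughly along x. Origin under its middle on the lower side; y along its length (blade at -y; the 16 mm shank runs from y = -45 to +80 mm)
- wrench: bright steel adjustable wrench, 211 x 43 x 17 mm, on the table on the other side of the chest; bystander; origin under the middle, y along its length
- tape: tape measure, 90 x 39 x 64 mm, on the table left of the chest; bystander; origin under its middle

How it is judged:
By the outcome, as a careful person would: the job done as asked, in the order asked, and still so for the second after the job is handed in, with the robot touching nothing.
It also fails if it takes over 72 s, if anything falls off the work surface, if the arm or the gripper's body presses on something with over 40 N, if the wrist force passes 120 N, or if a joint passes its speed limit or range.

## Working session

There is one attempt and no reset: what is moved stays moved. The work goes in short steps, Python scripts to look and compute and a shell command to move; the robot and the scene stay as the last step left them, time stands still between calls to the robot, and variables do not carry over. Pictures are saved under pics/ and viewed, at most 14 in all, crops included, and the job is handed in when it is done.

```bash
ls; mkdir -p pics
python3 - <<'E'
from workcell import bot
import cv2,numpy as np
for n in("top","side"):
    cv2.imwrite(f"pics/{n}0.png",bot.read_camera(n)[:,:,::-1])
    i=bot.camera_info(n);print(n,np.round(i["intrinsics"],1).tolist(),np.round(i["extrinsics"],3).tolist())
s=bot.read_state();print(s["tool_pos"],s["tcp_rot"],s["width"],s["time"])
E
```

```text
jog.py
pics
workcell.py
top [[450.8, 0.0, 275.4], [0.0, 450.8, 201.4], [0.0, 0.0, 1.0]] [[0.005, -0.988, 0.152, 0.374], [-1.0, -0.004, 0.003, -0.005], [-0.003, -0.152, -0.988, 1.496], [0.0, 0.0, 0.0, 1.0]]
side [[397.3, 0.0, 281.2], [0.0, 397.3, 212.2], [0.0, 0.0, 1.0]] [[-0.984, -0.05, 0.169, 0.375], [-0.176, 0.387, -0.905, 1.079], [-0.02, -0.92, -0.39, 0.556], [0.0, 0.0, 0.0, 1.0]]
[ 0.26620913 -0.61960007  0.2487888 ] [-3.07519480e+00 -6.32648195e-01  5.48093317e-04] 0.9955177455769715 0.1
```

View pics/top0.png

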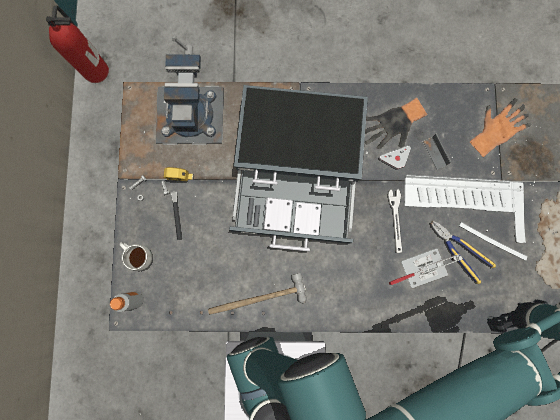

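View pics/side0.png

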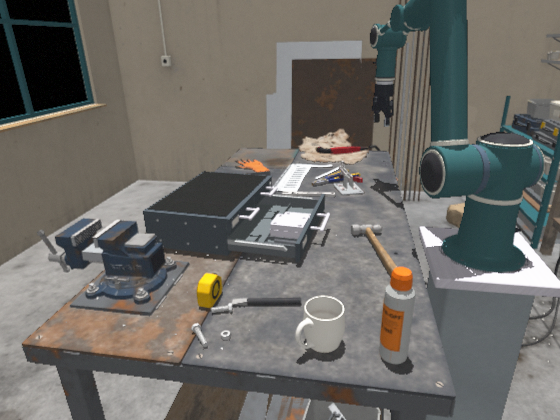

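Top view: the chest front is at about row 175, with the low drawer out to its handle at (290,247). The tall pile is at (278,215), the single plate at (307,219), the chisel at (177,215) and the wrench at (395,220). I'll zoom in and segment.

```bash
cat > h.py <<'E'
from workcell import bot
import cv2,numpy as np
from scipy.spatial.transform import Rotation as R
def ray(n,uv,z):
    i=bot.camera_info(n);K=np.array(i["intrinsics"]);T=np.array(i["extrinsics"])
    uv=np.atleast_2d(np.asarray(uv,float))
    d=(T[:3,:3]@np.linalg.inv(K)@np.c_[uv,np.ones(len(uv))].T).T
    o=T[:3,3];return o+d*((z-o[2])/d[:,2])[:,None]
def proj(n,p):
    i=bot.camera_info(n);K=np.array(i["intrinsics"]);T=np.linalg.inv(np.array(i["extrinsics"]))
    p=np.atleast_2d(p);c=(T[:3,:3]@p.T).T+T[:3,3];c=(K@c.T).T;return c[:,:2]/c[:,2:]
def crop(n,x0,x1,y0,y1,f,name):
    im=bot.read_camera(n)[:,:,::-1];np.save("last_"+n+".npy",im)
    cv2.imwrite(name,cv2.resize(im[y0:y1,x0:x1],None,fx=f,fy=f,interpolation=cv2.INTER_CUBIC));return im
E
python3 - <<'E'
from h import *
im=crop("top",160,360,80,260,3.3,"pics/t1.png")
g=im.min(axis=2).copy()
roi=np.zeros_like(g);roi[190:240,260:325]=1
for th in(200,):
    m=((g>th)&(roi>0)).astype(np.uint8)
    for c in cv2.findContours(m,0,2)[0]:
        if cv2.contourArea(c)>100:
            r=cv2.minAreaRect(c);print("plate",r);
            for z in(.064,.032):
                b=ray("top",cv2.boxPoints(r),z);print(z,np.round(b[:,:2],4).tolist(),np.round(b.mean(0),4))
g=im.max(axis=2);m=np.zeros_like(g);m[185:245,165:190]=(g[185:245,165:190]<55)
for c in cv2.findContours(m,0,2)[0]:
    if cv2.contourArea(c)>30:
        r=cv2.minAreaRect(c);print("chisel",r);print(np.round(ray("top",cv2.boxPoints(r),.01),4).tolist())
print(im[210:216,165:190].max(axis=2))
E
```

```text
plate ((307.1188659667969, 218.19264221191406), (24.535186767578125, 30.782150268554688), 5.19442892074585)
0.064 [[0.4943, -0.0584], [0.5929, -0.0675], [0.586, -0.1458], [0.4876, -0.136]] [ 0.5402 -0.1019  0.064 ]
0.032 [[0.4969, -0.0596], [0.5978, -0.0689], [0.5908, -0.149], [0.4901, -0.1389]] [ 0.5439 -0.1041  0.032 ]
plate ((277.78936767578125, 214.2023468017578), (25.553287506103516, 30.835445404052734), 5.90614128112793)
0.064 [[0.5072, 0.0372], [0.6061, 0.0278], [0.5979, -0.0539], [0.4991, -0.0438]] [ 0.5526 -0.0082  0.064 ]
0.032 [[0.5101, 0.0381], [0.6113, 0.0286], [0.6029, -0.055], [0.5019, -0.0446]] [ 0.5566 -0.0083  0.032 ]
[[135 135 127 129 122 111 119 117 100  61  81  79  62  87 121 113 111 117
  121 124 119 116 117 122 123]
 [128 127 127 127 120 115 111 116 101  57  76  76  60  61 127 112 114 114
  118 116 118 118 117 125 135]
 [121 122 123 127 127 122 116 118 120  52  78  73  65  74 124 118 120 122
  124 118 118 121 118 127 132]
 [122 121 125 133 130 126 116 118 119  52  76  75  64  63 127 121 118 127
  123 119 120 119 121 127 130]
 [131 127 129 133 124 117 116 117 119  60  73  79  68  68 124 122 119 119
  124 122 118 117 121 117 127]
 [135 130 129 129 127 124 126 119 115  62  72  74  75  54 101 124 118 115
  114 121 120 118 118 116 121]]
```

View pics/t1.png

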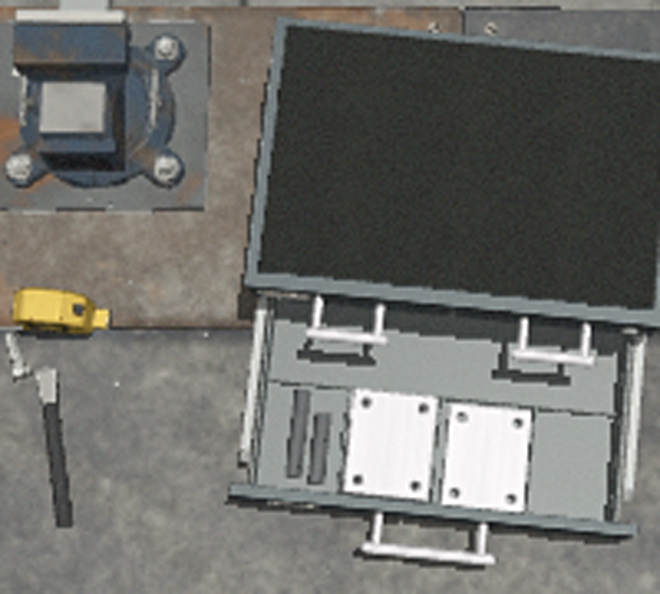

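The zoom shows the tall pile centred at crop (390,443), the single plate at (487,456), the low handle bar at (427,553), the upper left handle at (347,335) and the chisel from (48,385) to (65,525). The plate centres come out 96.3 mm apart, as they should be. Next I'll refine the yaw from long edges and cross-check the handle.

Run:
```python
from h import *
im=np.load("last_top.npy")
g=im.max(axis=2)
m=np.zeros_like(g);m[82:180,232:370]=(g[82:180,232:370]<60)*255
m=cv2.morphologyEx(m,cv2.MORPH_OPEN,np.ones((5,5)))
c=max(cv2.findContours(m,0,2)[0],key=cv2.contourArea);b=cv2.boxPoints(cv2.minAreaRect(c));w=ray("top",b,.124);print("mat",np.round(w[:,:2],4).tolist())
for i in range(4):
    e=w[(i+1)%4]-w[i];print(np.linalg.norm(e).round(4),np.arctan2(e[1],e[0]).round(4))
# holes in plates: subpixel centroids of dark blobs
gr=cv2.cvtColor(im,cv2.COLOR_BGR2GRAY).astype(float)
for nm,cx,cy,z in(("top",277.8,214.2,.064),("single",307.1,218.2,.032)):
    yaw=-.0905;ctr=ray("top",(cx,cy),z)[0];H=[]
    for sx in(-1,1):
        for sy in(-1,1):
            # nearest dark blob in the quadrant, inset from edges
            from itertools import product
            best=[]
            p=ctr+np.array([sx*.038*np.cos(yaw)-sy*.028*np.sin(yaw),sx*.038*np.sin(yaw)+sy*.028*np.cos(yaw),0])
            u,v=proj("top",p)[0];r=[(a,bb,max(0,225-gr[bb,a])) for a in range(int(u)-2,int(u)+4) for bb in range(int(v)-2,int(v)+4)]
            r=np.array(r);k=r[:,2:];H.append(((r[:,:2]*k).sum(0)/k.sum()))
    W=ray("top",H,z)[:,:2];print(nm,np.round(W,4).tolist(),W.mean(0).round(4))
    for i,j in((0,2),(1,3),(1,0),(3,2)): e=W[j]-W[i];print(np.linalg.norm(e).round(4),np.arctan2(e[1],e[0]).round(4))
# handle bar bright
m=np.zeros_like(g);m[238:256,265:315]=(im.min(axis=2)[238:256,265:315]>185)*255
for c in cv2.findContours(m,0,2)[0]:
    if cv2.contourArea(c)>10: r=cv2.minAreaRect(c);print("bar",r,ray("top",r[0],.05).round(4))
m=np.zeros_like(g);m[170:195,240:285]=(im.min(axis=2)[170:195,240:285]>185)*255
for c in cv2.findContours(m,0,2)[0]:
    if cv2.contourArea(c)>10: r=cv2.minAreaRect(c);print("barTL",r,ray("top",r[0],.1).round(4))
# chisel
m=np.zeros_like(g);m[185:245,165:190]=(g[185:245,165:190]<92)*255
c=max(cv2.findContours(m,0,2)[0],key=cv2.contourArea);r=cv2.minAreaRect(c);print("chisel",r,ray("top",cv2.boxPoints(r),.008).round(4).tolist())
yaw=-.0905;ex=np.array([np.cos(yaw),np.sin(yaw)]);ey=np.array([-ex[1],ex[0]])
mid=np.array([.5483,-.0562]);f=mid-.066*ex
print("pred low handle",f-.035*ex,"chest",f+.195*ex,"TL handle",f+.16*ex+.099*ey)
```

```text
mat [[0.7116, 0.1168], [0.9547, 0.0974], [0.9163, -0.2823], [0.6753, -0.2533]]
0.2439 -0.0799
0.3817 -1.6718
0.2427 3.0218
0.372 1.4729
top [[0.5123, -0.0325], [0.5178, 0.0232], [0.588, -0.0402], [0.5933, 0.0154]] [ 0.5528 -0.0085]
0.0761 -0.1011
0.0759 -0.1018
0.0559 -1.6696
0.0559 -1.6671
single [[0.5031, -0.128], [0.5088, -0.0723], [0.5786, -0.1353], [0.5845, -0.0794]] [ 0.5437 -0.1037]
0.0758 -0.0968
0.076 -0.0935
0.056 -1.672
0.0563 -1.6761
bar ((289.6122741699219, 244.019775390625), (39.14092254638672, 11.09100341796875), 1.847610354423523) [[ 0.4582 -0.0464  0.05  ]]
barTL ((265.1770324707031, 177.212158203125), (23.18643569946289, 11.385269165039062), 8.972626686096191) [[0.6654 0.0322 0.1   ]]
chisel ((176.69512939453125, 217.756103515625), (43.17873001098633, 5.411145210266113), 83.6598129272461) [[0.617, 0.3472, 0.008], [0.6191, 0.3293, 0.008], [0.4758, 0.3081, 0.008], [0.4737, 0.3258, 0.008]]
pred low handle [ 0.44771333 -0.04707197] chest [ 0.67677209 -0.06785857] TL handle [0.6508626  0.03389947]
```

```bash
echo '[0, 0, 0, 0.168, 0, 0, 0, 0.168, 0, 0, 0, 0.168, 0.02, -0.0579, 0, 0, 0.02, -0.0579, 0, 0]' | python3 jog.py 1.0 && echo '[0.02, -0.0579, 0, 0, 0.02, -0.0579, 0, 0, 0.02, -0.0579, 0, 0, 0.02, -0.0579, 0, 0, 0.02, -0.0579, 0, 0]' | python3 jog.py && echo '[0.02, -0.0579, 0, 0, 0.02, -0.0579, 0, 0, 0.02, -0.0579, 0, 0, 0.025, -0.0573, 0, 0, 0, 0, 0, 0]' | python3 jog.py
cat >> h.py <<'E'
def goto(x,y,yaw):
    "offset in tool axes from the measured pose to a target, and yaw still to turn"
    s=bot.read_state();M=R.from_rotvec(s["tcp_rot"]).as_matrix();d=np.array([x,y])-s["tool_pos"][:2]
    c=np.arctan2(M[1,0],M[0,0]);print("pos",s["tool_pos"].round(4),"yaw",c.round(4),"tilt",M[:2,2].round(4),"tooloff",(d@M[:2,:2]).round(4),"turn",round(c-yaw,4),"t",s["time"],"w",round(s["width"],3),"grip",round(s["grip_force"],1),"F",np.round(s["wrist_force"],1))
E
python3 -c "
from h import *
goto(.5528,-.0085,-.099)"
```

```text
time: 0.78
tool_pos: [0.3177, -0.5078, 0.2492]
tcp_rot: [-3.137, 0.157, 0.0]
wrist_force: [0.4, 0.9, -0.4]
width: 1.001
grip_force: 0.0
time: 1.4
tool_pos: [0.4459, -0.2287, 0.2499]
tcp_rot: [3.138, -0.155, 0.0]
wrist_force: [1.2, -0.3, -0.8]
width: 0.999
grip_force: 0.0
time: 2.02
tool_pos: [0.5539, -0.0052, 0.2497]
tcp_rot: [-3.137, 0.145, 0.0]
wrist_force: [-0.8, -0.5, -0.8]
width: 1.005
grip_force: 0.0
pos [ 0.5539 -0.0052  0.2497] yaw -0.0925 tilt [0.     0.0011] tooloff [-0.0008  0.0034] turn 0.0065 t 2.025 w 1.005 grip 0.0 F [-0.8 -0.5 -0.8]
```

```bash
echo '[-0.001, 0.0034, 0.058, 0.0065, 0, 0, 0.058, 0, 0, 0, 0.04, 0, 0, 0, 0, 0, 0, 0, 0, 0]' | python3 jog.py; python3 -c "
from h import *
goto(.5528,-.0085,-.099)
crop('side',200,340,170,280,5,'pics/s1.png')"
```

```text
time: 2.65
tool_pos: [0.5523, -0.0131, 0.0955]
tcp_rot: [3.137, -0.166, 0.003]
wrist_force: [1.1, 0.3, -0.3]
width: 1.001
grip_force: 0.0
pos [ 0.5523 -0.0131  0.0955] yaw -0.1054 tilt [ 0.0018 -0.0003] tooloff [-0.     -0.0046] turn -0.0064 t 2.65 w 1.001 grip 0.0 F [ 1.1  0.3 -0.3]
```

View pics/s1.png

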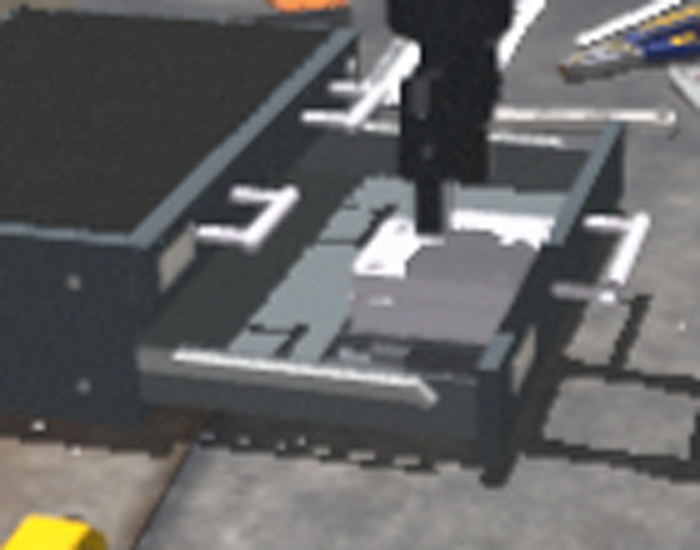

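```bash
echo '[0, -0.0046, 0, -0.0064, 0, 0, 0, 0, 0, 0, 0, 0]' | python3 jog.py; python3 -c "
from h import *
for y in (.03,.037,.044):
  for z in (.07,.08,.09): print(y,z,proj('side',[[.5523,y,z]]).round(1))
goto(.5528,-.0085,-.099)"
```

```text
time: 3.08
tool_pos: [0.5524, -0.0076, 0.0948]
tcp_rot: [3.138, -0.154, 0.002]
wrist_force: [-0.8, -0.2, 0.1]
width: 1.0
grip_force: 0.0
0.03 0.07 [[287.8 223.2]]
0.03 0.08 [[287.7 220.1]]
0.03 0.09 [[287.7 217. ]]
0.037 0.07 [[287.4 224.2]]
0.037 0.08 [[287.3 221.1]]
0.037 0.09 [[287.3 217.9]]
0.044 0.07 [[287.  225.2]]
0.044 0.08 [[287. 222.]]
0.044 0.09 [[286.9 218.9]]
pos [ 0.5524 -0.0076  0.0948] yaw -0.0979 tilt [ 0.0013 -0.0001] tooloff [0.0005 0.0009] turn 0.0011 t 3.075 w 1.0 grip 0.0 F [-0.8 -0.2  0.1]
```

```bash
echo '[0, 0.0005, 0.015, 0, 0, 0, 0.0185, 0, 0, 0, 0, 0, 0, 0, 0, 0]' | python3 jog.py && echo '[0, 0, 0, 0, 0, 0, 0, 0, 0, 0, 0, 0]' | python3 jog.py 0.85 40;python3 -c "
from h import *
goto(.5528,-.0085,-.099)"
```

```text
time: 3.58
tool_pos: [0.5514, -0.0082, 0.0597]
tcp_rot: [3.138, -0.154, -0.002]
wrist_force: [0.4, 0.1, -0.3]
width: 1.002
grip_force: 0.0
time: 3.95
tool_pos: [0.5525, -0.0082, 0.061]
tcp_rot: [-3.138, 0.155, -0.002]
wrist_force: [0.6, 0.9, 0.3]
width: 0.919
grip_force: 50.7
pos [ 0.5525 -0.0082  0.061 ] yaw -0.0984 tilt [0.0014 0.0001] tooloff [0.0004 0.0003] turn 0.0006 t 3.95 w 0.919 grip 50.7 F [0.6 0.9 0.3]
```

```bash
echo '[0, 0.008, 0, 0, 0, 0.014, 0, 0, 0, 0.014, 0, 0, 0, 0.014, 0, 0, 0, 0.014, 0, 0]' | python3 jog.py && echo '[0, 0.014, 0, 0, 0, 0.012, 0, 0, 0, 0.006, 0, 0, 0, 0, 0, 0, 0, 0, 0, 0]' | python3 jog.py;python3 -c "
from h import *
goto(.5437,-.1037,-.099)
crop('top',240,340,150,260,5.4,'pics/t2.png')"
```

```text
time: 4.58
tool_pos: [0.5458, -0.0729, 0.061]
tcp_rot: [-3.137, 0.156, -0.001]
wrist_force: [1.3, 5.2, 5.1]
width: 0.923
grip_force: 51.3
time: 5.2
tool_pos: [0.542, -0.1036, 0.06]
tcp_rot: [-3.138, 0.154, 0.001]
wrist_force: [-0.4, -0.2, -3.6]
width: 0.923
grip_force: 50.2
pos [ 0.542  -0.1036  0.06  ] yaw -0.0982 tilt [-0.0009  0.0002] tooloff [ 0.0017 -0.0001] turn 0.0008 t 5.2 w 0.923 grip 50.2 F [-0.4 -0.2 -3.6]
```

View pics/t2.png

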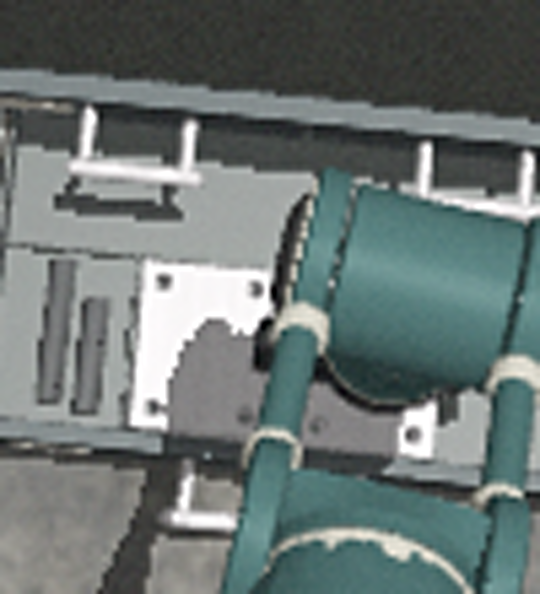

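The plate is held (wrist shows −3.6 N, its weight), and tall_2 still sits at its place, crop (145–270, 260–430). Lowering it now.

```bash
echo '[0, 0, 0.006, 0, 0, 0, 0.006, 0, 0, 0, 0.002, 0, 0, 0, 0, 0, 0, 0, 0, 0]' | python3 jog.py && echo '[0, 0, 0.001, 0, 0, 0, 0, 0, 0, 0, 0.001, 0, 0, 0, 0, 0]' | python3 jog.py;python3 -c "
from h import *
goto(.5437,-.1037,-.099)"
```

```text
time: 5.88
tool_pos: [0.5426, -0.1038, 0.0466]
tcp_rot: [3.138, -0.154, 0.0]
wrist_force: [-0.6, -0.2, -3.6]
width: 0.922
grip_force: 50.2
time: 6.38
tool_pos: [0.5427, -0.1038, 0.045]
tcp_rot: [3.138, -0.154, 0.001]
wrist_force: [-1.2, 0.3, 0.5]
width: 0.919
grip_force: 50.8
pos [ 0.5427 -0.1038  0.045 ] yaw -0.0984 tilt [ 0.0006 -0.0001] tooloff [ 0.0009 -0.0002] turn 0.0006 t 6.375 w 0.919 grip 50.8 F [-1.2  0.3  0.5]
```

```bash
echo '[0, 0, 0, 0, 0, 0, 0, 0]' | python3 jog.py 0.94;  echo '[0, 0, -0.004, 0, 0, 0, -0.006, 0, 0, 0, -0.01, 0, 0, 0, -0.03, 0, 0, 0, -0.05, 0]' | python3 jog.py && echo '[0, 0.06, -0.03, 0, 0, 0.06, -0.01, 0, 0, 0.06, 0, 0, 0, 0.06, 0, 0, 0, 0, 0, 0]' | python3 jog.py 0
python3 - <<'E'
from h import *
goto(.5437,-.1037,-.099)
im=crop("top",240,340,150,260,5.4,"pics/t3.png")
gr=cv2.cvtColor(im,cv2.COLOR_BGR2GRAY).astype(float)
yaw=-.0985
for nm,ctr,z in(("tall2",(.5528,-.0085),.048),("placed",(.5432,-.1037),.048)):
    H=[]
    for sx in(-1,1):
        for sy in(-1,1):
            p=np.array([ctr[0]+sx*.038*np.cos(yaw)-sy*.028*np.sin(yaw),ctr[1]+sx*.038*np.sin(yaw)+sy*.028*np.cos(yaw),z])
            u,v=proj("top",p)[0];r=np.array([(a,b,max(0,225-gr[b,a])) for a in range(int(u)-2,int(u)+4) for b in range(int(v)-2,int(v)+4)]);k=r[:,2:];H.append((r[:,:2]*k).sum(0)/k.sum())
    W=ray("top",H,z)[:,:2];print(nm,W.mean(0).round(4),np.round(W,4).tolist())
    for i,j in((0,2),(1,3),(1,0),(3,2)): e=W[j]-W[i];print(np.linalg.norm(e).round(4),np.arctan2(e[1],e[0]).round(4))
E
```

```text
time: 6.62
tool_pos: [0.543, -0.1039, 0.0449]
tcp_rot: [3.138, -0.154, 0.002]
wrist_force: [0.3, 0.1, 1.1]
width: 0.941
grip_force: 0.0
time: 7.25
tool_pos: [0.5408, -0.1034, 0.1441]
tcp_rot: [-3.137, 0.154, 0.006]
wrist_force: [-0.3, 0.2, 0.5]
width: 0.942
grip_force: 0.0
time: 7.88
tool_pos: [0.5187, -0.3428, 0.1835]
tcp_rot: [3.135, -0.162, 0.002]
wrist_force: [0.4, 0.8, -0.0]
width: -0.0
grip_force: 0.0
pos [ 0.5187 -0.3428  0.1835] yaw -0.1032 tilt [ 0.0013 -0.0021] tooloff [ 2.000e-04 -2.404e-01] turn -0.0042 t 7.875 w -0.0 grip 0.0 F [ 0.4  0.8 -0. ]
tall2 [ 0.555  -0.0072] [[0.5142, -0.0314], [0.5195, 0.0235], [0.591, -0.0383], [0.5952, 0.0174]]
0.0771 -0.0896
0.076 -0.0801
0.0552 -1.6669
0.0559 -1.6461
placed [ 0.5437 -0.1057] [[0.5029, -0.13], [0.5085, -0.0744], [0.5784, -0.1374], [0.585, -0.0809]]
0.0758 -0.0982
0.0768 -0.085
0.0559 -1.6702
0.0569 -1.6881
```

View pics/t3.png

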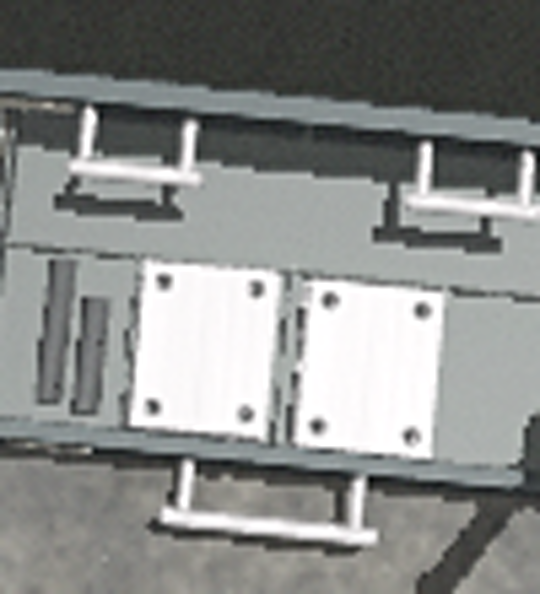

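The picture shows tall_2 (crop centre 205,350) and the plate now on the single one (370,367). I'll measure both more firmly by edges.

Run:
```python
from h import *
im=np.load("last_top.npy");g=im.min(axis=2)
big=cv2.resize(g,None,fx=8,fy=8,interpolation=cv2.INTER_CUBIC)
for th in(190,205):
  m=np.zeros_like(big);m[8*192:8*240,8*258:8*330]=(big[8*192:8*240,8*258:8*330]>th)*255
  m=cv2.morphologyEx(m,cv2.MORPH_OPEN,np.ones((25,25)))
  for c in cv2.findContours(m,0,2)[0]:
    if cv2.contourArea(c)>20000:
        b=(cv2.boxPoints(cv2.minAreaRect(cv2.convexHull(c)))+.5)/8-.5
        w=ray("top",b,.048)[:,:2];e=np.roll(w,-1,0)-w;print(th,w.mean(0).round(4),np.linalg.norm(e,axis=1).round(4),np.arctan2(e[:,1],e[:,0]).round(3))
        # hole centroids: children
        hole=cv2.findContours(255-m[tuple(slice(a,a+l) for a,l in zip(cv2.boundingRect(c)[1::-1],cv2.boundingRect(c)[3:1:-1]))],1,2)[0]
        x0,y0=cv2.boundingRect(c)[:2];P=[]
        for h in hole:
            M=cv2.moments(h)
            if 200<M["m00"]<1500: P.append(((M["m10"]/M["m00"]+x0+.5)/8-.5,(M["m01"]/M["m00"]+y0+.5)/8-.5))
        if P: W=ray("top",P,.048)[:,:2];print("  holes",len(P),W.mean(0).round(4),W.round(4).tolist())
```

```text
190 [ 0.5433 -0.1064] [0.1013 0.0832 0.1012 0.0824] [-0.092 -1.658  3.041  1.485]
190 [ 0.5551 -0.008 ] [0.1007 0.0836 0.1006 0.0827] [-0.062 -1.639  3.071  1.504]
205 [ 0.5433 -0.1062] [0.1003 0.082  0.1002 0.0812] [-0.092 -1.658  3.041  1.485]
205 [ 0.555  -0.0076] [0.0999 0.0825 0.0998 0.0817] [-0.068 -1.644  3.065  1.498]
```

```bash
echo '[-0.028, -0.0556, 0, 0, -0.028, -0.0556, 0, 0, -0.028, -0.0556, 0, 0, -0.028, -0.0556, 0, 0, -0.028, -0.0556, 0, 0]' | python3 jog.py 0 && echo '[0, -0.01, 0.02, 0, 0, 0, 0.05, 0, 0, 0, 0.05, 0, 0, 0, 0.008, 0, 0, 0, 0, 0]' | python3 jog.py
python3 - <<'E'
from h import *
goto(.408,-.0423,-.0985)
im=np.load("last_top.npy");g=im.min(axis=2)
m=np.zeros_like(g);m[244:256,265:315]=(g[244:256,265:315]>170)*255
c=np.vstack([c for c in cv2.findContours(m,0,2)[0]]);r=cv2.minAreaRect(c);print(r,ray("top",r[0],.052).round(4))
E
```

```text
time: 8.55
tool_pos: [0.4058, -0.0452, 0.1826]
tcp_rot: [-3.137, 0.153, -0.001]
wrist_force: [1.1, 0.9, 0.4]
width: 0.003
grip_force: 0.0
time: 9.18
tool_pos: [0.4082, -0.0376, 0.055]
tcp_rot: [-3.138, 0.153, 0.001]
wrist_force: [-0.4, 0.3, 1.0]
width: 0.001
grip_force: 0.0
pos [ 0.4082 -0.0376  0.055 ] yaw -0.0974 tilt [-0.0004  0.0002] tooloff [0.0003 0.0047] turn 0.0011 t 9.175 w 0.001 grip 0.0 F [-0.4  0.3  1. ]
((289.5, 247.0), (6.0, 39.0), 90.0) [[ 0.4486 -0.046   0.052 ]]
```

```bash
echo '[0.01, 0.0045, 0, 0, 0.008, 0, 0, 0, 0.008, 0, 0, 0, 0.01, 0, 0, 0, 0.012, 0, 0, 0]' | python3 jog.py && echo '[0.014, 0, 0, 0, 0.015, 0, 0, 0, 0.015, 0, 0, 0, 0.015, 0, 0, 0, 0.015, 0, 0, 0]' | python3 jog.py && echo '[0.015, 0, 0, 0, 0.015, 0, 0, 0, 0.014, 0, 0, 0, 0.012, 0, 0, 0, 0.01, 0, 0, 0]' | python3 jog.py; python3 -c "
from h import *
goto(.408,-.0423,-.0985)"
```

```text
time: 9.8
tool_pos: [0.4558, -0.0474, 0.0543]
tcp_rot: [-3.138, 0.155, 0.001]
wrist_force: [-3.1, 0.9, 1.6]
width: -0.004
grip_force: 1.3
time: 10.42
tool_pos: [0.5301, -0.0546, 0.0543]
tcp_rot: [-3.138, 0.154, 0.0]
wrist_force: [-3.3, 0.8, 1.1]
width: -0.001
grip_force: 1.3
time: 11.05
tool_pos: [0.5956, -0.0611, 0.0543]
tcp_rot: [-3.138, 0.154, 0.0]
wrist_force: [-2.4, 1.2, 1.2]
width: 0.001
grip_force: 1.2
pos [ 0.5956 -0.0611  0.0543] yaw -0.0983 tilt [-0.0001  0.0001] tooloff [-0.1886 -0.0003] turn 0.0002 t 11.05 w 0.001 grip 1.2 F [-2.4  1.2  1.2]
```

```bash
echo '[0.007, 0, 0, 0, 0.006, 0, 0, 0, 0.005, 0, 0, 0, 0.004, 0, 0, 0, 0.003, 0, 0, 0]' | python3 jog.py && echo '[0.002, 0, 0, 0, 0.002, 0, 0, 0, 0.001, 0, 0, 0, 0.001, 0, 0, 0, 0, 0, 0, 0]' | python3 jog.py; python3 -c "
from h import *
goto(.408,-.0423,-.0985)"
```

```text
time: 11.68
tool_pos: [0.6207, -0.0638, 0.0548]
tcp_rot: [3.137, -0.154, 0.003]
wrist_force: [-0.1, -0.6, 0.3]
width: -0.002
grip_force: 0.0
time: 12.3
tool_pos: [0.6256, -0.0642, 0.0544]
tcp_rot: [3.138, -0.154, -0.0]
wrist_force: [-0.6, -0.1, 0.3]
width: 0.003
grip_force: 0.4
pos [ 0.6256 -0.0642  0.0544] yaw -0.0983 tilt [-0.0002 -0.    ] tooloff [-0.2187 -0.0004] turn 0.0002 t 12.3 w 0.003 grip 0.4 F [-0.6 -0.1  0.3]
```

```bash
echo '[0.001, 0, 0, 0, 0.001, 0, 0, 0, 0.001, 0, 0, 0, 0, 0, 0, 0]' | python3 jog.py;echo '[0.001, 0, 0, 0, 0.001, 0, 0, 0, 0, 0, 0, 0]' | python3 jog.py
```

```text
time: 12.8
tool_pos: [0.6268, -0.0643, 0.0542]
tcp_rot: [-3.138, 0.154, 0.007]
wrist_force: [-6.7, 0.9, 5.7]
width: 0.004
grip_force: 3.5
time: 13.18
tool_pos: [0.627, -0.0643, 0.0541]
tcp_rot: [-3.137, 0.154, 0.013]
wrist_force: [-11.9, 0.8, 9.6]
width: 0.001
grip_force: 6.0
```

```bash
echo '[-0.01, 0, 0, 0, -0.025, 0, 0, 0, -0.02, 0, -0.03, -0.17, 0, 0, -0.05, -0.175, 0, 0, -0.05, -0.175]' | python3 jog.py && echo '[0, 0, 0, -0.175, 0, 0, 0, -0.175, 0, 0, 0, -0.175, 0, 0, 0, -0.175, 0, 0, 0, -0.175]' | python3 jog.py 0.23 && echo '[0, 0, 0, -0.175, 0, 0, 0, 0, 0, 0, 0, 0]' | python3 jog.py
python3 - <<'E'
from h import *
im=crop("top",160,360,80,260,3.3,"pics/t4.png")
goto(.6516,.0332,1.472)
g=im.min(axis=2)
m=np.zeros_like(g);m[179:187,248:283]=(g[179:187,248:283]>170)*255
c=np.vstack([c for c in cv2.findContours(m,0,2)[0]]);r=cv2.minAreaRect(c);print(r,ray("top",r[0],.102).round(4))
m=np.zeros_like(g);m[170:192,250:375]=(g[170:192,250:375]>170)*255
for c in cv2.findContours(m,0,2)[0]:
    if len(c)>4:r=cv2.minAreaRect(c);print(r,ray("top",r[0],.052).round(4))
E
```

```text
time: 13.8
tool_pos: [0.5758, -0.0592, 0.1855]
tcp_rot: [3.07, 0.666, 0.002]
wrist_force: [0.9, -0.1, 0.4]
width: 0.0
grip_force: 0.0
time: 14.42
tool_pos: [0.5765, -0.0592, 0.1846]
tcp_rot: [2.498, 1.904, 0.002]
wrist_force: [-0.1, 0.4, 0.0]
width: 0.226
grip_force: 0.0
time: 14.8
tool_pos: [0.5762, -0.0592, 0.1845]
tcp_rot: [2.331, 2.105, 0.001]
wrist_force: [0.3, 0.0, -0.2]
width: 0.228
grip_force: 0.0
pos [ 0.5761 -0.0592  0.1845] yaw 1.4694 tilt [ 0.0006 -0.    ] tooloff [0.0996 0.0657] turn -0.0026 t 14.85 w 0.231 grip 0.0 F [-0.7 -0.1 -0.7]
((263.96435546875, 181.33836364746094), (22.088489532470703, 2.9835166931152344), 6.009006023406982) [[0.6517 0.0359 0.102 ]]
((278.0, 190.0), (2.0, 8.0), 90.0) [[ 0.6331 -0.0086  0.052 ]]
((336.0, 184.0), (6.0, 12.0), 0.0) [[ 0.6538 -0.1974  0.052 ]]
((260.8294677734375, 180.14161682128906), (19.783802032470703, 10.644546508789062), 36.25383758544922) [[0.6656 0.0476 0.052 ]]
```

View pics/t4.png

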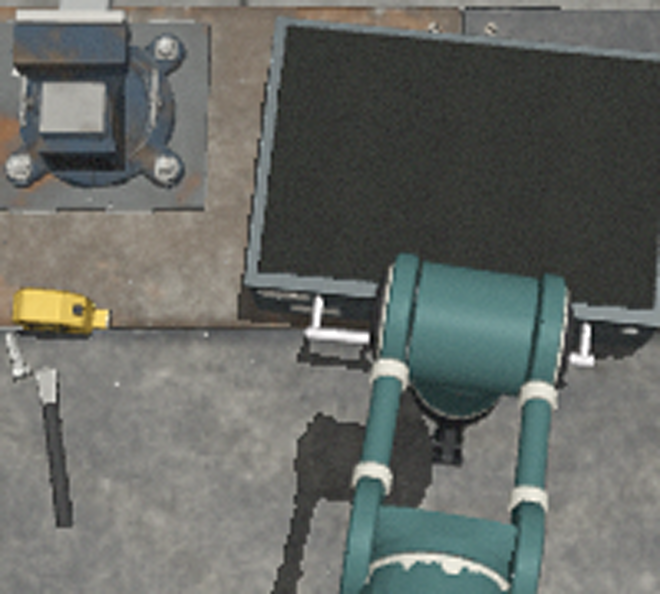

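The bottom drawer is shut and its handle is out from under the arm. The top left bar is at crop (340,337), matching the predicted x of 0.6517.

```bash
echo '[0.05, 0.033, 0, 0, 0.0496, 0.0327, 0, 0, 0, 0, 0, 0, 0, 0, 0, 0]' | python3 jog.py && echo '[0, 0, 0.03, 0, 0, 0, 0.03, 0, 0, 0, 0.0225, 0, 0, 0, 0, 0, 0, 0, 0, 0]' | python3 jog.py; python3 -c "
from h import *
goto(.6518,.0332,1.472)"
```

```text
time: 15.35
tool_pos: [0.6508, 0.0334, 0.1839]
tcp_rot: [-2.328, -2.108, 0.002]
wrist_force: [0.4, -0.4, 0.2]
width: 0.228
grip_force: 0.0
time: 15.98
tool_pos: [0.6514, 0.0325, 0.103]
tcp_rot: [2.329, 2.107, 0.001]
wrist_force: [-0.7, -0.1, -0.7]
width: 0.228
grip_force: 0.0
pos [0.6514 0.0325 0.103 ] yaw 1.4704 tilt [ 0.0011 -0.0001] tooloff [0.0007 0.0004] turn -0.0016 t 15.975 w 0.228 grip 0.0 F [-0.7 -0.1 -0.7]
```

```bash
echo '[0, 0, 0, 0, 0, 0, 0, 0, 0, 0, 0, 0]' | python3 jog.py 0 30 && echo '[0, -0.005, 0, 0, 0, -0.012, 0, 0, 0, -0.018, 0, 0, 0, -0.02, 0, 0, 0, -0.02, 0, 0]' | python3 jog.py && echo '[0, -0.02, 0, 0, 0, -0.02, 0, 0, 0, -0.02, 0, 0, 0, -0.02, 0, 0, 0, -0.016, 0, 0]' | python3 jog.py && echo '[0, -0.011, 0, 0, 0, -0.006, 0, 0, 0, -0.002, 0, 0, 0, 0, 0, 0, 0, 0, 0, 0]' | python3 jog.py; python3 -c "
from h import *
goto(.6518,.0332,1.472)"
```

```text
time: 16.35
tool_pos: [0.6522, 0.0328, 0.1037]
tcp_rot: [2.327, 2.107, 0.002]
wrist_force: [-0.6, -3.6, 6.2]
width: 0.114
grip_force: 29.8
time: 16.98
tool_pos: [0.5776, 0.0401, 0.1036]
tcp_rot: [2.325, 2.107, 0.003]
wrist_force: [1.2, -6.0, 7.5]
width: 0.113
grip_force: 30.1
time: 17.6
tool_pos: [0.4819, 0.0493, 0.1036]
tcp_rot: [2.325, 2.107, 0.003]
wrist_force: [0.4, -6.5, 8.1]
width: 0.114
grip_force: 30.2
time: 18.23
tool_pos: [0.463, 0.0512, 0.1036]
tcp_rot: [2.325, 2.108, 0.001]
wrist_force: [-1.9, -7.9, 9.9]
width: 0.117
grip_force: 30.4
pos [0.463  0.0512 0.1036] yaw 1.4727 tilt [ 0.0024 -0.0022] tooloff [0.0006 0.1897] turn 0.0007 t 18.225 w 0.117 grip 30.4 F [-1.9 -7.9  9.9]
```

```bash
echo '[0, 0, 0, 0, 0, 0, 0, 0, 0, 0, -0.03, 0, 0, 0, -0.05, 0.1, 0, 0, -0.02, 0.18]' | python3 jog.py 0.23
python3 - <<'E'
from h import *
im=crop("top",160,360,80,260,3.3,"pics/t5.png")
g=cv2.resize(im.max(axis=2),None,fx=8,fy=8,interpolation=cv2.INTER_CUBIC)
m=np.zeros_like(g);s=np.s_[8*185:8*245,8*165:8*190];m[s]=(g[s]<95)*255
m=cv2.morphologyEx(m,cv2.MORPH_OPEN,np.ones((9,9)))
c=max(cv2.findContours(m,0,2)[0],key=cv2.contourArea);r=cv2.minAreaRect(c)
w=ray("top",(cv2.boxPoints(r)+.5)/8-.5,.012);print(w[:,:2].round(4).tolist())
f=cv2.fitLine(c,cv2.DIST_HUBER,0,.01,.01).ravel();p=np.array([f[2:],f[2:]+f[:2]*100])
p=ray("top",(p+.5)/8-.5,.012)[:,:2];d=p[1]-p[0];d/=np.linalg.norm(d);d*=np.sign(d[0]);print("line",p[0],"yaw",np.arctan2(d[1],d[0]))
q=ray("top",(c.reshape(-1,2)+.5)/8-.5,.012)[:,:2];t=(q-p[0])@d;print("dark ends",p[0]+t.min()*d,p[0]+t.max()*d,t.max()-t.min())
# width profile along the axis
h=(q-p[0])@np.array([-d[1],d[0]])
for a in np.arange(t.min(),t.max(),.015):
    k=(t>=a)&(t<a+.015);print(round(a-t.min(),3),h[k].min().round(4),h[k].max().round(4))
goto(*(p[0]),np.arctan2(d[1],d[0]))
E
```

```text
time: 18.85
tool_pos: [0.4632, 0.0528, 0.2044]
tcp_rot: [2.604, 1.756, 0.005]
wrist_force: [0.8, -1.0, 0.2]
width: 0.231
grip_force: 0.0
[[0.5979, 0.345], [0.6005, 0.3255], [0.4749, 0.3054], [0.4724, 0.3247]]
line [0.54927381 0.33166789] yaw 0.1834502880225031
dark ends [0.47291542 0.31750063] [0.59834188 0.3407718 ] 0.1275670219407799
0.0 -0.0106 0.0067
0.015 -0.0129 0.0063
0.03 -0.0111 0.0046
0.045 -0.0131 0.0061
0.06 -0.0131 0.0047
0.075 -0.0134 0.0053
0.09 -0.0135 0.0043
0.105 -0.0149 0.0037
0.12 -0.0146 0.0025
pos [0.4643 0.0528 0.2064] yaw 1.1809 tilt [0.0063 0.0011] tooloff [ 0.2903 -0.0274] turn 0.9974 t 18.9 w 0.232 grip 0.0 F [1.1 0.5 2.1]
```

View pics/t5.png

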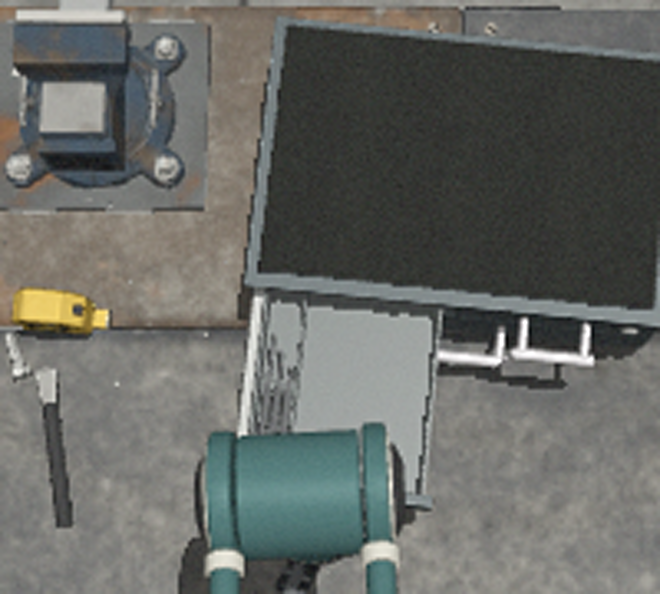

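Shank 127.6 mm long (125 expected), butt at about (0.474, 0.316), with the yellow tape well clear at crop (60,310). Moving over the chisel.

```bash
echo '[0, 0, 0, 0.172, 0, 0, 0, 0.172, 0, 0, 0, 0.172, 0, 0, 0, 0.172, 0, 0, 0, 0.172]' | python3 jog.py 0.5 && echo '[0, 0, 0, 0.165, 0.0251, -0.0519, 0, 0, 0.0251, -0.0519, 0, 0, 0.0251, -0.0519, 0, 0, 0.0251, -0.0519, 0, 0]' | python3 jog.py && echo '[0.0251, -0.0519, 0.05, 0, 0, 0, 0.05, 0, 0, 0, 0, 0, 0, 0, 0, 0, 0, 0, 0, 0]' | python3 jog.py; python3 -c "
from h import *
goto(.5478,.3276,.155)"
```

```text
time: 19.52
tool_pos: [0.4611, 0.0525, 0.2003]
tcp_rot: [-3.098, -0.514, 0.004]
wrist_force: [-1.0, 0.5, -0.8]
width: 0.501
grip_force: 0.0
time: 20.15
tool_pos: [0.526, 0.2754, 0.2002]
tcp_rot: [3.13, 0.266, -0.003]
wrist_force: [1.5, -0.5, 0.8]
width: 0.501
grip_force: 0.0
time: 20.78
tool_pos: [0.5415, 0.3192, 0.1137]
tcp_rot: [-3.129, -0.261, -0.006]
wrist_force: [-0.8, 0.8, 0.8]
width: 0.501
grip_force: 0.0
pos [0.5415 0.3192 0.1137] yaw 0.1663 tilt [0.0038 0.0022] tooloff [ 0.0076 -0.0072] turn 0.0113 t 20.775 w 0.501 grip 0.0 F [-0.8  0.8  0.8]
```

```bash
echo '[0.0076, -0.0072, 0, 0.011, 0, 0, 0.04, 0, 0, 0, 0.03, 0, 0, 0, 0.015, 0, 0, 0, 0, 0]' | python3 jog.py && echo '[0, 0, 0.006, 0, 0, 0, 0, 0, 0, 0, 0, 0]' | python3 jog.py; python3 -c "
from h import *
goto(.5478,.3276,.155)"
```

```text
time: 21.4
tool_pos: [0.5461, 0.3271, 0.0255]
tcp_rot: [3.132, 0.244, -0.002]
wrist_force: [0.4, -0.6, -0.7]
width: 0.502
grip_force: 0.0
time: 21.78
tool_pos: [0.5467, 0.3276, 0.0208]
tcp_rot: [-3.132, -0.244, -0.002]
wrist_force: [0.5, -0.2, -0.8]
width: 0.497
grip_force: 0.0
pos [0.5467 0.3276 0.0208] yaw 0.1557 tilt [0.0012 0.0007] tooloff [0.0011 0.0001] turn 0.0007 t 21.775 w 0.497 grip 0.0 F [ 0.5 -0.2 -0.8]
```

```bash
echo '[0, 0, 0, 0, 0, 0, 0, 0, 0, 0, 0, 0, 0, 0, 0, 0]' | python3 jog.py 0.05 60; python3 -c "
from h import *
goto(.5478,.3276,.155)"
```

```text
time: 22.28
tool_pos: [0.5466, 0.3276, 0.0206]
tcp_rot: [-3.132, -0.244, -0.001]
wrist_force: [-1.4, -1.1, 5.2]
width: 0.153
grip_force: 60.1
pos [0.5466 0.3276 0.0206] yaw 0.1556 tilt [0.0007 0.0006] tooloff [0.0012 0.0002] turn 0.0006 t 22.275 w 0.153 grip 60.1 F [-1.4 -1.1  5.2]
```

```bash
echo '[0, 0, -0.01, 0, 0, 0, -0.03, 0, 0, 0, -0.04, 0, 0, 0, 0, 0, 0, 0, 0, 0]' | python3 jog.py; python3 -c "
from h import *
goto(.5478,.3276,.155)
crop('side',190,330,200,320,5,'pics/s2.png')"
```

```text
time: 22.9
tool_pos: [0.5454, 0.3267, 0.099]
tcp_rot: [3.131, 0.244, -0.002]
wrist_force: [0.3, -0.3, -1.9]
width: 0.158
grip_force: 59.3
pos [0.5454 0.3267 0.099 ] yaw 0.1557 tilt [-0.0015 -0.0009] tooloff [ 0.0025 -0.0005] turn 0.0007 t 22.9 w 0.158 grip 59.3 F [ 0.3 -0.3 -1.9]
```

View pics/s2.png

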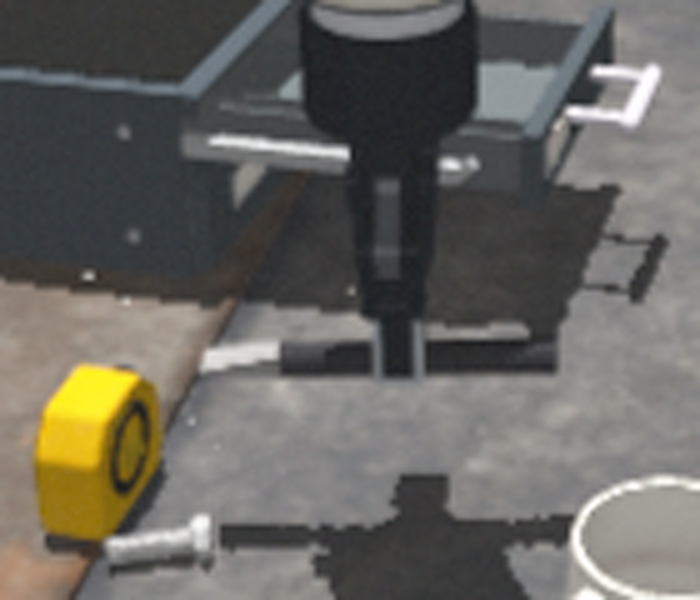

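```bash
echo '[0, 0, -0.04, 0, 0, 0, -0.04, 0, 0, 0, 0, 0.127, 0, 0, 0, 0.127, 0.0122, 0.0506, 0, 0]' | python3 jog.py && echo '[0.0122, 0.0506, 0, 0, 0.0122, 0.0506, 0, 0, 0.0122, 0.0506, 0, 0, 0.0122, 0.0506, 0, 0, 0.0122, 0.0506, 0, 0]' | python3 jog.py && echo '[0, 0, 0, 0, 0, 0, 0, 0, 0, 0, 0, 0]' | python3 jog.py
python3 - <<'E'
from h import *
goto(.5888,.0174,-.098)
im=crop("top",200,320,150,250,5,"pics/t6.png")
E
```

```text
time: 23.58
tool_pos: [0.5521, 0.2773, 0.1777]
tcp_rot: [3.138, -0.149, -0.004]
wrist_force: [1.4, -1.2, -2.8]
width: 0.15
grip_force: 59.4
time: 24.2
tool_pos: [0.5878, 0.0163, 0.1775]
tcp_rot: [3.138, -0.154, -0.006]
wrist_force: [0.7, 0.1, -1.5]
width: 0.155
grip_force: 59.4
time: 24.58
tool_pos: [0.5886, 0.0191, 0.179]
tcp_rot: [-3.138, 0.152, 0.003]
wrist_force: [0.5, -0.4, -1.9]
width: 0.156
grip_force: 59.5
pos [0.5886 0.0191 0.179 ] yaw -0.097 tilt [-0.0018  0.0004] tooloff [0.0004 0.0017] turn 0.001 t 24.575 w 0.156 grip 59.5 F [ 0.5 -0.4 -1.9]
```

View pics/t6.png

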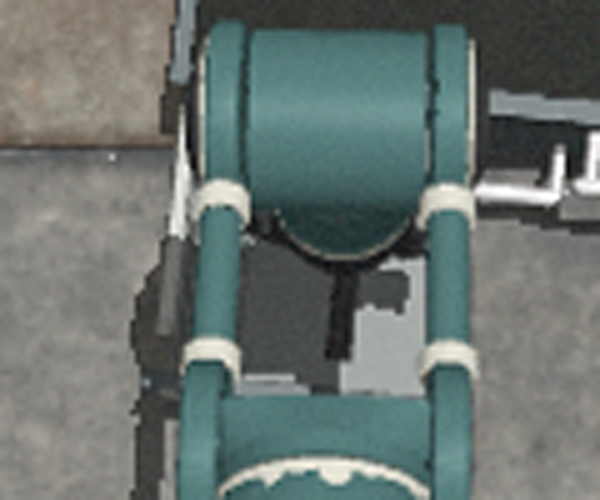

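The chisel butt shows at crop (338,358) and the top of the drawer's front panel at about (268,378–392). I'll check the clearance.

Run:
```python
from h import *
ex=np.array([.9952,-.0978]);ey=np.array([.0978,.9952]);o=np.array([.510,.043])
for nm,c,z in(("butt",(338,358),.17),("panel inner top",(268,376),.116),("panel outer top",(268,394),.116)):
    p=ray("top",(200+c[0]/5-.4,150+c[1]/5-.4),z)[0,:2]-o;print(nm,p@ex,p@ey)
```

```text
butt 0.01007411729946613 -0.018850620945428175
panel inner top 0.00033996229718843247 0.024490206979399298
panel outer top -0.010680188211593318 0.023270029515178117
```

```bash
echo '[0, 0, 0.025, 0, 0, 0, 0.025, 0, 0, 0, 0.02, 0, 0, 0, 0.006, 0, 0, 0, 0, 0]' | python3 jog.py && echo '[0, 0, 0.002, 0, 0, 0, 0.002, 0, 0, 0, 0.001, 0, 0, 0, 0, 0, 0, 0, 0, 0]' | python3 jog.py; python3 -c "
from h import *
goto(.5888,.0174,-.098)"
```

```text
time: 25.25
tool_pos: [0.5892, 0.0182, 0.1038]
tcp_rot: [3.138, -0.154, -0.001]
wrist_force: [0.1, 0.1, -3.0]
width: 0.153
grip_force: 59.5
time: 25.88
tool_pos: [0.5893, 0.0179, 0.0991]
tcp_rot: [3.138, -0.154, 0.0]
wrist_force: [0.1, -0.4, -1.7]
width: 0.154
grip_force: 59.5
pos [0.5893 0.0179 0.0991] yaw -0.0983 tilt [ 0.0001 -0.    ] tooloff [-0.0005  0.0005] turn -0.0003 t 25.875 w 0.154 grip 59.5 F [ 0.1 -0.4 -1.7]
```

```bash
echo '[0, 0, 0.001, 0, 0, 0, 0.001, 0, 0, 0, 0, 0, 0, 0, 0, 0]' | python3 jog.py;echo '[0, 0, 0.0007, 0, 0, 0, 0, 0, 0, 0, 0, 0]' | python3 jog.py
```

```text
time: 26.38
tool_pos: [0.5893, 0.0179, 0.0969]
tcp_rot: [-3.138, 0.154, 0.0]
wrist_force: [-0.8, 0.5, -2.1]
width: 0.157
grip_force: 59.5
time: 26.75
tool_pos: [0.5894, 0.0179, 0.0967]
tcp_rot: [-3.138, 0.154, -0.001]
wrist_force: [-1.4, 0.5, 0.5]
width: 0.153
grip_force: 59.8
```

```bash
echo '[0, 0, 0, 0, 0, 0, 0, 0, 0, 0, 0, 0, 0, 0, -0.02, 0, 0, 0, -0.05, 0]' | python3 jog.py 0.4 && echo '[-0.03, 0, -0.03, 0, -0.05, -0.015, 0, 0, -0.05, -0.01, 0, 0, -0.039, 0, 0, 0, 0, 0, 0, 0]' | python3 jog.py 0 && echo '[0, 0, 0, 0, 0, 0, 0, 0]' | python3 jog.py
python3 - <<'E'
from h import *
goto(.4232,.0551,-.098)
crop("top",160,340,80,260,3.3,"pics/t7.png")
E
```

```text
time: 27.38
tool_pos: [0.5871, 0.0179, 0.1651]
tcp_rot: [3.138, -0.154, -0.009]
wrist_force: [0.2, -0.3, 0.1]
width: 0.402
grip_force: 0.0
time: 28.0
tool_pos: [0.4215, 0.0597, 0.1973]
tcp_rot: [-3.138, 0.153, -0.002]
wrist_force: [1.0, 0.2, 0.2]
width: 0.0
grip_force: 0.0
time: 28.25
tool_pos: [0.425, 0.0593, 0.1972]
tcp_rot: [-3.138, 0.155, -0.003]
wrist_force: [0.6, 0.2, 0.8]
width: 0.002
grip_force: 0.0
pos [0.425  0.0593 0.1972] yaw -0.0987 tilt [0.0017 0.0001] tooloff [-0.0014  0.0043] turn -0.0007 t 28.25 w 0.002 grip 0.0 F [0.6 0.2 0.8]
```

View pics/t7.png

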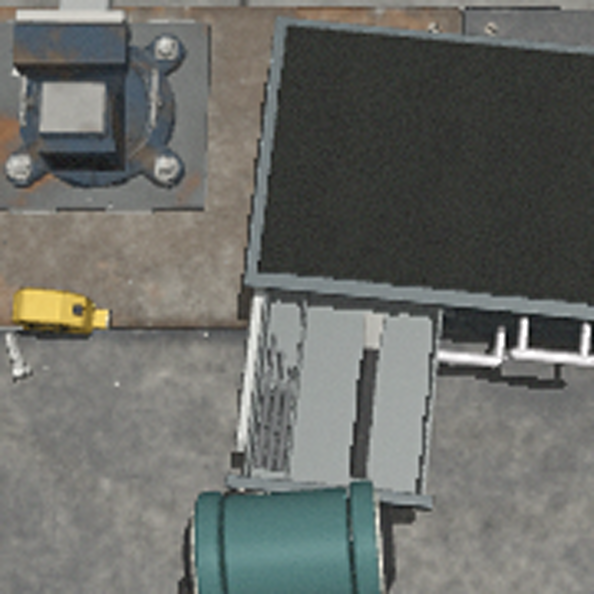

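The chisel lies flat in the wider bay, parallel to the divider, at crop (355–380, 310–475). Now I'll push the drawer home.

```bash
echo '[-0.001, 0.004, 0.03, 0, 0, 0, 0.04, 0, 0, 0, 0.022, 0, 0, 0, 0, 0, 0, 0, 0, 0]' | python3 jog.py && echo '[0.01, 0, 0, 0, 0.008, 0, 0, 0, 0.008, 0, 0, 0, 0.01, 0, 0, 0, 0.012, 0, 0, 0]' | python3 jog.py && echo '[0.014, 0, 0, 0, 0.015, 0, 0, 0, 0.015, 0, 0, 0, 0.015, 0, 0, 0, 0.015, 0, 0, 0]' | python3 jog.py && echo '[0.015, 0, 0, 0, 0.014, 0, 0, 0, 0.013, 0, 0, 0, 0.011, 0, 0, 0, 0.009, 0, 0, 0]' | python3 jog.py; python3 -c "
from h import *
goto(.4232,.0551,-.0985)"
```

```text
time: 28.92
tool_pos: [0.4233, 0.0555, 0.1051]
tcp_rot: [-3.138, 0.155, -0.001]
wrist_force: [-0.2, 0.4, -0.3]
width: 0.001
grip_force: 0.0
time: 29.55
tool_pos: [0.4704, 0.0508, 0.1042]
tcp_rot: [-3.138, 0.154, 0.001]
wrist_force: [-1.5, 0.7, 1.4]
width: 0.001
grip_force: 0.8
time: 30.18
tool_pos: [0.5446, 0.0435, 0.1042]
tcp_rot: [-3.138, 0.154, 0.0]
wrist_force: [-2.5, 1.3, 0.8]
width: 0.002
grip_force: 0.9
time: 30.8
tool_pos: [0.6059, 0.0373, 0.1042]
tcp_rot: [3.138, -0.154, -0.0]
wrist_force: [-1.9, 0.7, 0.9]
width: -0.002
grip_force: 0.8
pos [0.6059 0.0373 0.1042] yaw -0.0983 tilt [-0.0001 -0.0001] tooloff [-0.1836  0.0002] turn 0.0002 t 30.8 w -0.002 grip 0.8 F [-1.9  0.7  0.9]
```

```bash
echo '[0.007, 0, 0, 0, 0.005, 0, 0, 0, 0.004, 0, 0, 0, 0.003, 0, 0, 0, 0.003, 0, 0, 0]' | python3 jog.py && echo '[0.002, 0, 0, 0, 0.002, 0, 0, 0, 0.002, 0, 0, 0, 0.001, 0, 0, 0, 0.001, 0, 0, 0]' | python3 jog.py && echo '[0.001, 0, 0, 0, 0.001, 0, 0, 0, 0.001, 0, 0, 0, 0, 0, 0, 0, 0, 0, 0, 0]' | python3 jog.py
```

```text
time: 31.42
tool_pos: [0.6271, 0.0352, 0.1043]
tcp_rot: [3.138, -0.154, -0.0]
wrist_force: [-1.8, 0.4, -0.6]
width: -0.004
grip_force: 0.7
time: 32.05
tool_pos: [0.6351, 0.0345, 0.1043]
tcp_rot: [3.138, -0.154, -0.0]
wrist_force: [-1.4, -0.9, -0.2]
width: -0.002
grip_force: 0.6
time: 32.67
tool_pos: [0.6364, 0.0343, 0.1042]
tcp_rot: [3.138, -0.154, -0.006]
wrist_force: [-6.9, -0.1, 4.5]
width: -0.001
grip_force: 3.5
```

```bash
echo '[0.001, 0, 0, 0, 0, 0, 0, 0]' | python3 jog.py && echo '[-0.005, 0, 0, 0, -0.025, 0, 0, 0, -0.05, 0, -0.01, 0, -0.05, 0, -0.03, 0, -0.05, 0, -0.05, 0]' | python3 jog.py && echo '[-0.03, 0.05, -0.02, 0, 0, 0.06, 0, 0, 0, 0.06, 0, 0, 0, 0.06, 0, 0, 0, 0.05, 0, 0]' | python3 jog.py && echo '[0, 0, 0, 0, 0, 0, 0, 0, 0, 0, 0, 0, 0, 0, 0, 0]' | python3 jog.py
python3 - <<'E'
from h import *
im=crop("top",160,360,80,260,3.3,"pics/t8.png")
g=im.min(axis=2)
for n,s,z in(("TL",np.s_[179:187,248:283],.102),("low",np.s_[184:198,280:307],.052)):
    m=np.zeros_like(g);m[s]=(g[s]>165)*255
    c=max(cv2.findContours(m,0,2)[0],key=cv2.contourArea);r=cv2.minAreaRect(c);print(n,r,ray("top",r[0],z).round(4))
goto(0,0,0)
E
```

```text
time: 32.92
tool_pos: [0.6364, 0.0343, 0.1042]
tcp_rot: [3.138, -0.154, -0.009]
wrist_force: [-9.9, 0.0, 6.4]
width: 0.002
grip_force: 4.9
time: 33.55
tool_pos: [0.4636, 0.0513, 0.188]
tcp_rot: [3.138, -0.155, -0.002]
wrist_force: [1.1, -0.8, 0.6]
width: -0.0
grip_force: 0.0
time: 34.17
tool_pos: [0.4087, -0.2272, 0.2094]
tcp_rot: [3.136, -0.156, 0.006]
wrist_force: [0.5, -0.0, -0.1]
width: -0.001
grip_force: 0.0
time: 34.67
tool_pos: [0.4087, -0.2234, 0.2085]
tcp_rot: [-3.138, 0.151, -0.0]
wrist_force: [-0.5, -0.0, 0.0]
width: -0.0
grip_force: 0.0
TL ((267.0, 182.5), (7.0, 30.0), 90.0) [[0.648  0.0263 0.102 ]]
low ((292.98345947265625, 187.13803100585938), (26.529666900634766, 3.137490749359131), 6.842773914337158) [[ 0.6428 -0.0573  0.052 ]]
pos [ 0.4087 -0.2235  0.2085] yaw -0.0964 tilt [ 0.0002 -0.    ] tooloff [-0.4283 -0.1831] turn -0.0964 t 34.725 w 0.001 grip 0.0 F [-0.8 -0.1 -0.6]
```

View pics/t8.png

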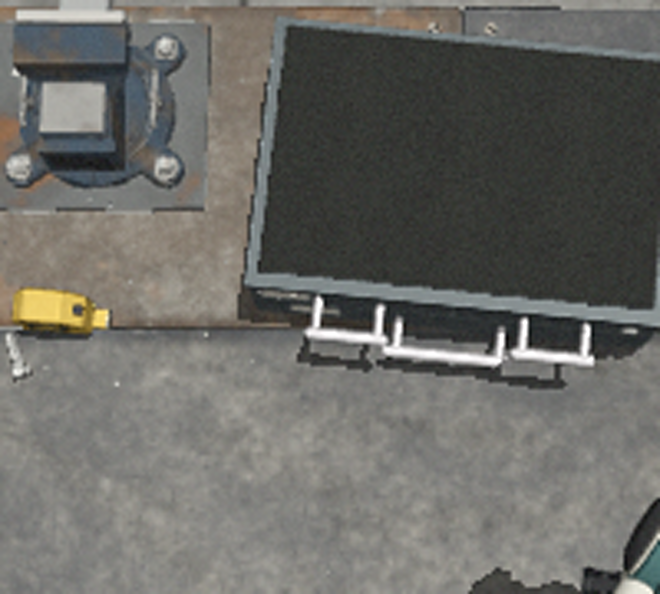

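Both drawers are shut: the three handle bars sit in a line at crop rows 335–357, the tape is where it was, and the arm is clear.

```bash
python3 -c "
from workcell import bot
print(bot.finish_job())"
```

```text
the job is handed in; nothing more can be done
None
```

The job is handed in at about 35 s: the top plate was slid onto the single plate (2–3 mm off in the camera measurement), the chisel lies flat in the wider bay, and both drawers are pushed fully home; the only slip I saw is that tall_2 may have shifted about 2 mm and turned about 1.5°.

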